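Slide the under-sink caddy home past its spring catch

ROBOT

A 6-joint arm with a two-finger parallel gripper is mounted at the origin on the work surface. World frame = base frame: x ahead of the robot, y to its left, z up, the work surface at z = 0. Lengths are in m, angles in rad, forces in N, time in s.
With the tool pointing down it reaches from about 0.3 to 0.85 m from the base axis. Payload 4.2 kg.
Tool frame: the origin (TCP) lies between the finger pads; the fingertips stand 8 mm ahead of it and the grasp point (between the pads) lies 11 mm behind it; z points along the fingers, y is the line along which they close (so a half turn about z gives the same grasp; the last joint's range is limited). The gripper opens to 91 mm and grips with 3 to 60 N. Pads are 32 mm wide; open, the fingers measure 118 mm over their backs; the gripper's body (76 mm by 178 mm) begins 60 mm behind the grasp point.
Start: joints at [-1.321, 0.32, 1.565, -0, 1.257, -0.02], TCP at [0.153, -0.554, 0.222] pointing down, gripper open.
Joint ranges: [-3.11, 3.11], [-0.84, 2.01], [0.21, 2.61], [-1.34, 4.49], [0.05, 2.63], [-2.56, 2.56]. Speed limits (rad/s): [2.57, 2.57, 3.14, 3.14, 3.14, 3.14].

INTERFACE

Orientations are given as a unit quaternion [w, x, y, z].
In Python, from rig import monitor, snapshot, get_calibration, ctrl gives the robot as it stands. The module is installed in compiled form; this text tells all that it offers.
- The arm moves only by the tool jog_arm, never from a script. Its argument "deltas" is a list that holds one entry, the list of rows, each a list of 4 numbers: the shift along the tool's x, y, z in units of 25 mm (1.0 is 25 mm), then the turn about the tool's z in rad. In form: [[[x, y, z, twist], ...]]. A call has 1 to 8 rows; each row shifts and turns the commanded pose from where the row before left it, along the tool's axes as they then stand; what a row does not reach is not made up. A row lasts 1/8 s, in which the tool goes at most 62.5 mm and 10.7 degrees, less where a joint would pass 70% of its speed; a pose out of reach is approached as far as the arm can. A call is refused whole if a number of a shift passes 1 or a number of a turn 0.188, either way. A call with a gripper value outside its range is refused whole. "claw" is the opening, from 0 (shut) to 1 (fully open), set as the call begins (left out, the last holds). The fingers move at their own pace and stop on an object; "squeeze" is the grip in N (left out, the last holds). Time passes only in rows, so rows that do not move let the fingers close. It gives the time, the measured TCP pose, the force, the opening and the grip force at its end, in the units of the state.
- monitor.observe(): the state, without advancing time (a new reading comes with each control period).
- snapshot(name): name is "scene" or "top"; returns the picture (384x512x3 uint8, red, green, blue); there is no depth.
- get_calibration(name): a dict with "fx", "fy", "cx", "cy" (pixels), "dist_coeffs" ([k1, k2, p1, p2, k3] as OpenCV has them; the pictures are not rectified), "world_to_cam" (4x4, takes a point from world to camera coordinates). Camera axes: x right, y up, looking along -z (the intrinsics and any distortion apply to the point x, -y, -z); pixel columns grow to the right and rows downward; lengths in m; the calibration is good to about 2 mm. A picture is of the moment at which its call begins. get_calibration takes no time and is no camera call.
- ctrl.job_done(): hands the job in; it is judged then, once.
The state is a dict: "t": time; "joints": joint angles; "dq": joint speeds; "joint_torque": joint torques, N m; "tool_pos": TCP position; "orientation": TCP orientation; "ft_force": force on the tool from outside, world axes, zero at the start; "wrist_torque": the same for the moment, N m; "grip_width": opening from 0.0 (shut) to 1.0 (fully open); "grasp_force": force on a finger pad.
Only numpy, scipy, OpenCV 4.12 (cv2) and the standard library are available. Lean on these libraries where they do the work, as an engineer would, in place of code of your own. Each camera call takes 0.05 s, during which the arm holds its last target. There are 200 camera calls.

TASK

Press the yellow spring strip down with the fingertips and, keeping it down, push the loaded grey tray along its runner over the red tooth, fully home to the blue stop; then let go so that the tooth springs up into the slot in the tray's floor and locks it. Only press and push: do not lift the tray or what rides in it, keep the little bottle standing, and leave the other things on the worktop where they are.

Things in the scene. Friction and masses are not known exactly. Their poses are not given: they have to be found in the camera images.
- runner: Fixed runner on the worktop, 355 x 131 mm; origin on the worktop, mid-length. x = slide direction, towards the blue stop (62 mm high, inner face x = +161 mm); the end at x = -180 mm is open. Two aluminium ledges, tops 36 mm up, carry the tray; between them a free gap 70 mm wide (y = -35 to +35 mm); aluminium guide walls outside rise to 52 mm.
- catch (a joint): How far the spring catch (yellow strip with red tooth, one rigid piece) is pressed straight down, in m: 0 up, 0.014 bottomed. Pressing the strip anywhere lowers the tooth, which stands 8 mm above the tray's underside level: it clears the tray from 8 mm down (11 is comfortable). About 3 N starts it, 7 N bottoms it; it springs up when let go.
- strip_end (a point): Centre of the top of the yellow strip at its open end, runner x = -175 mm; goes down with it. The strip is flat, 40 mm wide, runs along the runner's middle to x = +95 mm, under the tray, top 32 mm above the worktop when up. At the start 65 to 95 mm of it lie bare behind the tray; it stays under the fingertips as the tray advances.
- tooth_top (a point): Centre of the top of the red tooth, at runner x = +90 mm, 44 mm above the worktop when up (12 mm above the strip); the tooth is 9 mm long in x, 36 mm wide.
- tray: Loose grey tray, 150 (x) x 112 x 42 mm, about 0.6 kg, sliding on the ledges, 1.5 mm play each side. Origin at the centre of its underside, x as the runner's. Floor 10 mm thick with a slot (x = -5 to +15 mm, 44 mm wide) for the tooth. Starts at runner x = -35 to -5 mm, its nose (x = +75) 15 to 45 mm short of the tooth; home is runner x = +85 mm, nose 1 mm from the stop.
- push_wall (a point): Middle of the tray's flat rear wall (outer face, 25 mm above the tray's underside, i.e. 61 mm above the worktop); the wall is 112 mm wide and spans 36 to 78 mm above the worktop. Push it along the runner's +x.
- polish: Small white bottle with red cap, 44 mm diameter, 120 mm tall, standing in the tray's front compartment (44 mm ahead of the tray's origin); origin at its foot. Rides along.
- soap: Green bar of soap, 40 x 65 x 22 mm, lying in the tray's rear compartment, origin at its underside. Rides along.
- sprayer: Bystander: yellow spray bottle with black trigger head, 68 mm diameter, about 193 mm tall, on the runner's -y side near its open end; origin at its underside. Not part of the work.
- detergent: Bystander: white bottle with blue label and cap, 72 mm diameter, 170 mm tall, beyond the stop end of the runner; origin at its underside. Not part of the work.
- mug: Bystander: blue mug, 76 mm diameter, 85 mm tall, handle on its +y side, on the runner's +y side near the stop end; origin at its underside. Not part of the work.
- elbow: Bystander: white plastic drain elbow lying down, about 80 x 95 mm, 44 mm high, on the runner's +y side near the open end; origin at its underside. Not part of the work.
- brush: Bystander: wooden-handled brush lying along its x, on the worktop on the runner's -y side; origin at its underside. Not part of the work.
Things that resemble listed ones, but are neither listed nor needed, are in the scene too. What is meant by the soap is not brown, and is the larger of those in its own colour. There is more than one size of the tray; the one meant has the size given above.

How it is judged:
On the way, in this order (a step that is already met when the one before it is completed fails the run):
1. the strip is pressed down (7 mm or more) while the tray is still short of the tooth (value of joint catch above 0.007 m and x of tray in the frame of runner below 0.0135 m), for 0.1 s.
2. the tray's nose is over the lowered tooth (value of joint catch above 0.007 m and x of tray in the frame of runner above 0.03 m and z of tray in the frame of runner below 0.042 m), for 0.05 s.
At the end, for the whole second after the job is handed in: The tray rests flat on its ledges, home at the stop (within 6 mm), the catch is up again (less than 3 mm down) in the tray's slot, and the upright bottle and the soap are still in the tray (x of tray in the frame of runner between 0.079 and 0.091 m and z of tray in the frame of runner below 0.04 m and value of joint catch below 0.003 m and angle between tray's own z axis and vertical below 0.06 rad and linear speed of tray below 0.01 m/s and angle between polish's own z axis and vertical below 0.2 rad and z of each of polish, soap in the frame of tray below 0.02 m and horizontal distance between each of polish, soap and tray below 0.08 m); the robot touches nothing.
It fails at once if the tray is lifted off its ledges (12 mm) (z of tray in the frame of runner above 0.048 m).
It fails at once if the bottle or the soap is lifted out of its place in the tray, or the bottle tips (z of any of polish, soap in the frame of tray above 0.03 m or angle between polish's own z axis and vertical above 0.5 rad).
It fails at once if another thing on the worktop is moved by 25 mm or more (distance of any of sprayer, detergent, mug, elbow, brush from where it was at the start of the episode above 0.025 m).
It also fails if it takes over 38 s, if anything falls off the work surface, if the arm or the gripper's body presses on something with over 40 N, if the wrist force passes 120 N, or if a joint passes its speed limit or range.

## Working session

There is one attempt and no reset: what is moved stays moved. The work goes in short steps, Python scripts to look and compute and a tool call to move; the robot and the scene stay as the last step left them, time stands still between calls to the robot, and variables do not carry over. Pictures are saved under pics/ and viewed, at most 10 in all, crops included, and the job is handed in when it is done.

Besides the shell and the picture viewer there is one more tool, called after ">>>" as name([rows], argument=value, ...), one row to a line, values as JSON. jog_arm: Moves the arm, as the interface text tells. Its arguments: {"type":"object","properties":{"deltas":{"type":"array","items":{"type":"array","items":{"type":"array","items":{"type":"number"}}}},"claw":{"type":"number"},"squeeze":{"type":"number"}},"required":["deltas"]}

```bash
mkdir -p pics; python3 - <<'E'
from rig import monitor, snapshot, get_calibration
import cv2
for n in("scene","top"):
    cv2.imwrite(f"pics/{n}0.png",snapshot(n)[:,:,::-1]); c=get_calibration(n); print(n,{k:(v.tolist() if hasattr(v,'tolist') else v) for k,v in c.items()})
s=monitor.observe();print(s)
E
```

```text
scene {'fx': 360.5392495350345, 'fy': 360.5392495350345, 'cx': 253.6485575188188, 'cy': 190.67066050874786, 'dist_coeffs': [0.024614504214291663, 0.0, 0.0, 0.0, 0.0], 'world_to_cam': [[0.8554320329927536, 0.5178954642279349, 0.0045083325094965624, -0.5120296883222744], [-0.35044625240784344, 0.5723951377744064, 0.7413172265808453, 0.1412756479380747], [0.3813442815923459, -0.6357264304591638, 0.671139660959228, -1.3380990691488877], [0.0, 0.0, 0.0, 1.0]]}
top {'fx': 425.56218063019713, 'fy': 425.56218063019713, 'cx': 251.09664235800238, 'cy': 188.83181291002464, 'dist_coeffs': [0.037941664037069264, 0.0, 0.0, 0.0, 0.0], 'world_to_cam': [[0.0036317342908797497, -0.9999932350105926, -0.0005834715844509115, 0.030710457139027026], [0.9827457297789808, 0.003461193781832793, 0.1849293128164977, -0.5885857863536885], [-0.1849260422634354, -0.0012450183348109952, 0.982751651650674, -0.9910287964254211], [0.0, 0.0, 0.0, 1.0]]}
{'t': 0.1, 'joints': array([-1.32101355e+00,  3.20223068e-01,  1.56556437e+00, -1.78571602e-05,
        1.25740715e+00, -2.00285589e-02]), 'dq': array([ 2.55465526e-03, -9.68729872e-04, -3.13394681e-04,  2.53067663e-04,
        9.17751067e-04, -5.09031243e-05]), 'joint_torque': array([ 3.63442978e-04, -4.13332593e+01, -2.32510167e+01,  7.29466346e-02,
        4.21791477e-02, -6.01073725e-05]), 'tool_pos': array([ 0.1531348 , -0.55376863,  0.22120432]), 'orientation': array([-7.94714090e-04,  9.90913334e-01,  1.34499528e-01, -1.00246024e-04]), 'ft_force': array([-0.02373682, -0.10690601, -0.74839524]), 'wrist_torque': array([-0.01251064,  0.01425214, -0.0292021 ]), 'grasp_force': 0.0, 'grip_width': 0.996703197505181}
```

View pics/scene0.png

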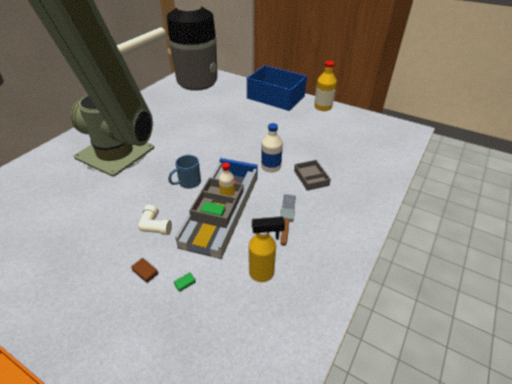

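View pics/top0.png

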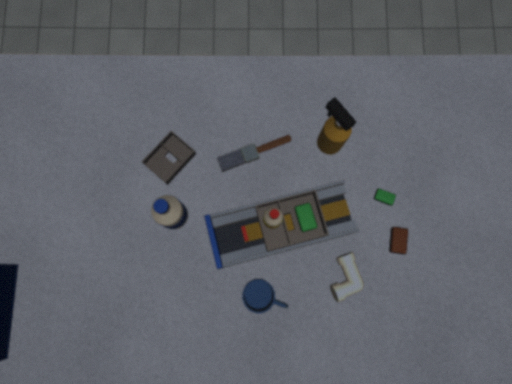

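The top view shows the runner from the open end at about (348,210) to the blue stop at (213,240). The tray in the runner is around (291,220), with the green soap at (306,217), the bottle's red cap at (274,214) and the bare yellow strip at (336,211).

Lookalikes:
- **Tray:** a smaller loose one is at (169,158). The one in the runner fits the size given.
- **Soap:** there is a small green bar at (385,197) and a brown one at (399,240). The one meant is the larger green bar in the tray.

Next I'll confirm this in a crop and measure.

```bash
cat > h.py <<'E'
import numpy as np,cv2
from rig import get_calibration
def ray(n,uv):
    c=get_calibration(n);K=np.array([[c['fx'],0,c['cx']],[0,c['fy'],c['cy']],[0,0,1]])
    p=cv2.undistortPoints(np.array(uv,float).reshape(-1,1,2),K,np.array(c['dist_coeffs'])).reshape(-1,2)
    M=np.array(c['world_to_cam']);R=M[:3,:3];o=-R.T@M[:3,3]
    return o,np.c_[p[:,0],-p[:,1],-np.ones(len(p))]@R
def plane(n,uv,z):
    o,d=ray(n,uv);return o+d*((z-o[2])/d[:,2])[:,None]
def blobs(im,lo,hi,mn=25):
    m=cv2.inRange(cv2.cvtColor(im,cv2.COLOR_BGR2HSV),lo,hi);cs,_=cv2.findContours(m,0,2)
    return sorted([c for c in cs if cv2.contourArea(c)>mn],key=cv2.contourArea,reverse=True)
E
python3 - <<'E'
from h import *
im=cv2.imread('pics/top0.png')
cv2.imwrite('pics/crop0.png',cv2.resize(im[170:280,195:370],None,fx=4.5,fy=4.5,interpolation=cv2.INTER_CUBIC))
for nm,lo,hi,z in[('blue',(105,120,60),(125,255,255),.062),('yellow',(12,140,60),(28,255,255),.032),('red',(0,150,80),(6,255,255),.044),('green',(50,120,60),(75,255,255),.068)]:
    for c in blobs(im,lo,hi,12)[:4]:
        r=cv2.minAreaRect(c);b=cv2.boxPoints(r);print(nm,cv2.contourArea(c),np.round(r[0],1),'ctr',np.round(plane('top',[r[0]],z)[0],4),'box',b.round(1).tolist(),np.round(plane('top',b,z)[:,:2],3).tolist())
E
```

```text
blue 581.0 [257.9 293.7] ctr [0.3388 0.0161 0.062 ] box [[239.60000610351562, 299.79998779296875], [251.8000030517578, 275.3999938964844], [276.20001220703125, 287.6000061035156], [264.0, 312.0]] [[0.325, 0.059], [0.38, 0.03], [0.353, -0.027], [0.298, 0.002]]
blue 237.5 [213.1 241.1] ctr [0.4601 0.1228 0.062 ] box [[203.89999389648438, 215.8000030517578], [209.39999389648438, 214.39999389648438], [222.39999389648438, 266.3999938964844], [216.89999389648438, 267.79998779296875]] [[0.521, 0.146], [0.524, 0.133], [0.401, 0.1], [0.398, 0.113]]
blue 134.5 [160.5 205.5] ctr [0.5453 0.2518 0.062 ] box [[154.0, 199.0], [167.0, 199.0], [167.0, 212.0], [154.0, 212.0]] [[0.561, 0.268], [0.561, 0.237], [0.53, 0.235], [0.529, 0.267]]
blue 13.0 [278.5 303. ] ctr [ 0.3182 -0.0317  0.062 ] box [[272.6000061035156, 301.79998779296875], [274.0, 299.0], [284.3999938964844, 304.20001220703125], [283.0, 307.0]] [[0.321, -0.018], [0.327, -0.021], [0.316, -0.045], [0.309, -0.042]]
yellow 349.0 [335.2 132.1] ctr [ 0.7421 -0.1828  0.032 ] box [[319.1000061035156, 133.6999969482422], [330.1000061035156, 116.6
[... 1235 characters left out ...]
000030517578], [243.89999389648438, 225.5], [247.6999969482422, 239.5], [244.60000610351562, 240.39999389648438]] [[0.497, 0.058], [0.499, 0.05], [0.465, 0.041], [0.463, 0.048]]
green 339.5 [305.5 216.9] ctr [ 0.5182 -0.0976  0.068 ] box [[294.3999938964844, 207.1999969482422], [308.5, 202.5], [316.5, 226.5], [302.3999938964844, 231.1999969482422]] [[0.541, -0.072], [0.553, -0.106], [0.495, -0.123], [0.484, -0.09]]
green 155.0 [384.5 196.5] ctr [ 0.5682 -0.2886  0.068 ] box [[374.20001220703125, 198.10000610351562], [377.6000061035156, 188.8000030517578], [394.70001220703125, 195.0], [391.29998779296875, 204.3000030517578]] [[0.564, -0.264], [0.587, -0.273], [0.572, -0.313], [0.549, -0.304]]
```

View pics/crop0.png

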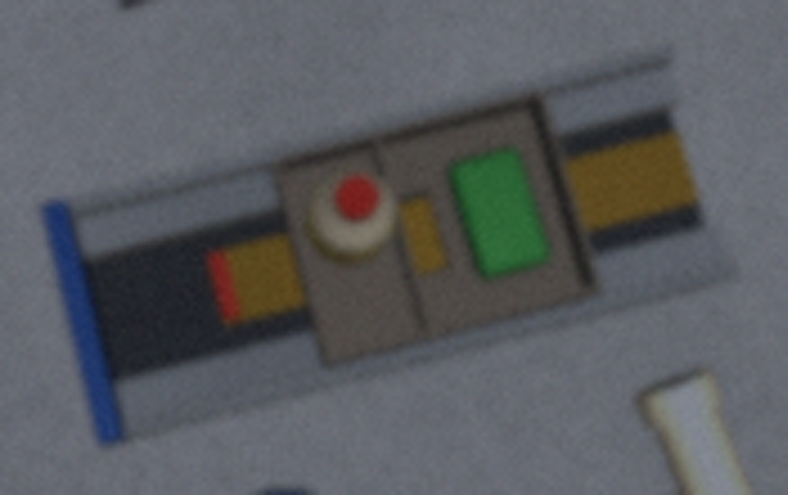

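The crop confirms it: a tray with a slot, holding the bottle and the green soap. The tooth is near (244,233), and the rear wall's top edge runs from (315,191) to (328,234). Next I'll work out the geometry.

```bash
cat > g.py <<'E'
from h import *
from rig import monitor
T=np.array([.4812,.0492]);E=np.array([.549,-.2045]);S=np.array([.4601,.1228])
u=(S-E)/np.linalg.norm(S-E);v=np.array([-u[1],u[0]]);O=np.mean([T-.09*u,E+.175*u],0)
def rf(p): d=np.asarray(p)[...,:2]-O; return np.c_[d@u,d@v].round(4)
def st():
    s=monitor.observe();q=s['orientation'];x=np.array([q[0]**2+q[1]**2-q[2]**2-q[3]**2,2*(q[1]*q[2]+q[0]*q[3])])
    print('t',round(s['t'],2),'pos',s['tool_pos'].round(4),'runner',rf([s['tool_pos']])[0],'yawerr',round(np.arctan2(x@v,x@u),4),'F',s['ft_force'].round(1),'w',round(s['grip_width'],2));return s,x
E
python3 - <<'E'
from g import *
print(O,u,np.arctan2(u[1],u[0]))
px=lambda a:[(195+(p[0]+.5)/4.5-.5,170+(p[1]+.5)/4.5-.5) for p in a]
print('rear',rf(plane('top',px([(540,95),(597,290)]),.078)),'nose',rf(plane('top',px([(278,162),(327,365)]),.078)))
print(rf([T,E,S]), 'soap',rf([(.5182,-.0976)]))
s,x=st()
g=O-.140*u; d=g-s['tool_pos'][:2]; y=np.array([x[1],-x[0]]); print('goal',g,'tool x,y shift now',d@x,d@y)
E
```

```text
[ 0.50395993 -0.03663599] [-0.26211932  0.96503547] 1.8360139827279855
rear [[-0.1    -0.0517]
 [-0.0991  0.0553]] nose [[ 0.0443 -0.053 ]
 [ 0.0475  0.0564]]
[[ 0.0888 -0.0005]
 [-0.1738  0.0005]
 [ 0.1654  0.0005]] soap [[-0.0626  0.0022]]
t 0.1 pos [ 0.1531 -0.5538  0.2212] runner [-0.4071  0.4741] yawerr -1.5662 F [-0.  -0.1 -0.7] w 1.0
goal [ 0.54065663 -0.17174096] tool x,y shift now 0.4753325480482605 -0.2649099634748184
```

>>> jog_arm([
  [[1,-0.55,0,0],[1,-0.55,0,0],[1,-0.55,0,0],[1,-0.55,0,0],[1,-0.55,0,0],[1,-0.55,0,0],[1,-0.55,0,0],[1,-0.55,0,0]],
], claw=0)

```text
t: 1.1
tool_pos: [0.3172, -0.394, 0.2216]
orientation: [-0.0, 0.991, 0.134, -0.0]
ft_force: [0.9, 0.9, -0.6]
grip_width: 0.155
grasp_force: 0.0
```

>>> jog_arm([
  [[1,-0.55,0,0],[1,-0.55,0,0],[1,-0.55,0,0],[1,-0.55,0,0],[1,-0.55,0,0],[1,-0.55,0,0],[1,-0.55,0,0],[1,-0.55,0,0]],
])

```text
t: 2.1
tool_pos: [0.4805, -0.2347, 0.2215]
orientation: [-0.0, 0.991, 0.135, -0.0]
ft_force: [-0.4, -0.0, 0.3]
grip_width: 0.009
grasp_force: 0.0
```

>>> jog_arm([
  [[1,-0.6,0,0],[1,-0.6,0,0],[1,-0.6,0,0],[0,0,0,-0.18],[0,0,0,-0.18],[0,0,0,-0.18],[0,0,0,-0.18],[0,0,0,-0.18]],
])

```text
t: 3.1
tool_pos: [0.5402, -0.1721, 0.2214]
orientation: [-0.0, 0.832, 0.555, -0.0]
ft_force: [0.4, 0.6, 0.2]
grip_width: 0.009
grasp_force: 0.0
```

>>> jog_arm([
  [[0,0,0,-0.18],[0,0,0,-0.18],[0,0,0,-0.18],[0,0,0,-0.126],[0,0,0,0],[0,0,0,0]],
])

```text
t: 3.85
tool_pos: [0.5403, -0.1722, 0.2217]
orientation: [-0.0, 0.608, 0.794, -0.0]
ft_force: [0.4, -0.2, 0.0]
grip_width: 0.004
grasp_force: 0.0
```

```bash
python3 -c "
from g import *
s,x=st();d=O-.136*u-s['tool_pos'][:2];print('shift x,y units',d@x/.025,d@np.array([x[1],-x[0]])/.025,s['joints'].round(2))"
```

```text
t 3.85 pos [ 0.5403 -0.1722  0.2217] runner [-0.1403  0.0004] yawerr -0.002 F [ 0.4 -0.2  0. ] w 0.0
shift x,y units 0.1724571177379681 0.017220880171219703 [-0.33  0.31  1.58 -0.    1.25 -0.59]
```

>>> jog_arm([
  [[0.16,0,0.9,0],[0,0,1,0],[0,0,1,0],[0,0,1,0],[0,0,1,0],[0,0,1,0],[0,0,0.5,0],[0,0,0,0]],
])

```text
t: 4.85
tool_pos: [0.539, -0.1682, 0.0613]
orientation: [-0.001, 0.608, 0.794, -0.0]
ft_force: [-1.0, -0.6, 0.6]
grip_width: 0.005
grasp_force: 0.0
```

```bash
python3 - <<'E'
from g import *
from rig import snapshot
st();a=snapshot('top')[150:290,190:390,::-1];b=snapshot('scene')[140:270,150:320,::-1]
f=lambda i:cv2.resize(i,(400*2//2,300),interpolation=cv2.INTER_CUBIC)
cv2.imwrite('pics/c1.png',np.hstack([f(a),f(b)]))
E
```

```text
t 4.85 pos [ 0.539  -0.1682  0.0613] runner [-0.1362  0.0006] yawerr -0.0007 F [-1.  -0.6  0.6] w 0.01
```

View pics/c1.png

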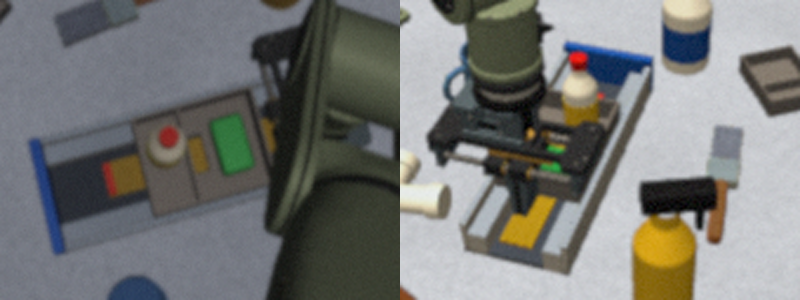

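The closed fingers stand over the bare strip behind the tray: at about (275,130) in the left half and (520,190) in the right. Both sides have clearance. Now pressing.

>>> jog_arm([
  [[0,0,0.5,0],[0,0,0.3,0],[0,0,0.2,0],[0,0,0.2,0],[0,0,0.15,0],[0,0,0,0],[0,0,0,0]],
])

```text
t: 5.82
tool_pos: [0.5392, -0.1683, 0.0285]
orientation: [-0.0, 0.607, 0.794, -0.0]
ft_force: [-2.8, 0.1, 6.3]
grip_width: 0.008
grasp_force: 3.1
```

>>> jog_arm([
  [[0.2,0,0,0],[0.2,0,0,0],[0.2,0,0,0],[0.15,0,0,0],[0.15,0,0,0],[0.15,0,0,0],[0.15,0,0,0],[0.15,0,0,0]],
])

```text
t: 6.82
tool_pos: [0.5338, -0.1384, 0.0296]
orientation: [0.005, 0.607, 0.795, 0.0]
ft_force: [1.8, -8.6, 4.5]
grip_width: 0.009
grasp_force: 4.7
```

>>> jog_arm([
  [[0.2,0,0,0],[0.2,0,0,0],[0.2,0,0,0],[0.2,0,0,0],[0.2,0,0,0],[0.2,0,0,0],[0.2,0,0,0],[0.2,0,0,0]],
])

```text
t: 7.82
tool_pos: [0.5234, -0.0995, 0.0296]
orientation: [0.004, 0.607, 0.795, 0.001]
ft_force: [2.6, -7.6, 4.0]
grip_width: 0.004
grasp_force: 4.9
```

```bash
python3 - <<'E'
from g import *
from rig import snapshot
st();a=snapshot('top')[150:290,190:390,::-1];b=snapshot('scene')[140:270,150:320,::-1]
f=lambda i:cv2.resize(i,(400,300),interpolation=cv2.INTER_CUBIC)
cv2.imwrite('pics/c2.png',np.hstack([f(a),f(b)]))
E
```

```text
t 7.83 pos [ 0.5234 -0.0995  0.0296] runner [-0.0657 -0.0023] yawerr 0.0011 F [ 2.6 -7.6  4. ] w 0.0
```

View pics/c2.png

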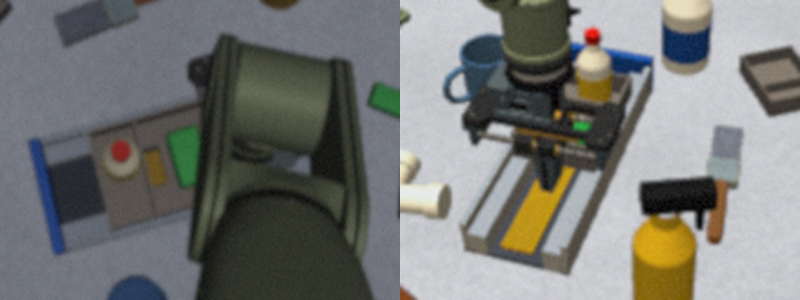

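The nose is past the tooth, with the bottle upright and the strip held about 10 mm down. I'll press slightly more and keep pushing.

>>> jog_arm([
  [[0.2,0,0.05,0],[0.2,-0.04,0,0],[0.2,-0.04,0,0],[0.2,0,0,0],[0.2,0,0,0],[0.2,0,0,0],[0.2,0,0,0],[0.2,0,0,0]],
])

```text
t: 8.93
tool_pos: [0.5124, -0.0618, 0.0291]
orientation: [0.006, 0.607, 0.795, 0.001]
ft_force: [3.1, -9.7, 9.0]
grip_width: 0.004
grasp_force: 6.1
```

>>> jog_arm([
  [[0.15,0,0,0],[0.15,0,0,0],[0.15,0,0,0],[0.1,0,0,0],[0.1,0,0,0],[0,0,0,0]],
])

```text
t: 9.68
tool_pos: [0.5081, -0.0457, 0.029]
orientation: [0.005, 0.607, 0.795, 0.002]
ft_force: [2.9, -9.2, 9.3]
grip_width: 0.006
grasp_force: 5.3
```

```bash
python3 -c "
from g import *
st()"
```

```text
t 9.68 pos [ 0.5081 -0.0457  0.029 ] runner [-0.0098 -0.0016] yawerr 0.0012 F [ 2.9 -9.2  9.3] w 0.01
```

Contact with the stop is expected at TCP x ≈ -0.005. I'll creep forward and watch the force.

>>> jog_arm([
  [[0.08,0,0,0],[0.08,0,0,0],[0.04,0,0,0],[0,0,0,0]],
])

```text
t: 10.18
tool_pos: [0.5077, -0.0444, 0.0292]
orientation: [0.008, 0.606, 0.795, -0.0]
ft_force: [3.9, -24.7, 7.2]
grip_width: 0.003
grasp_force: 16.1
```

```bash
python3 - <<'E'
from g import *
from rig import snapshot
st();a=snapshot('top')[170:280,195:370,::-1]
cv2.imwrite('pics/c3.png',cv2.resize(a,None,fx=4.5,fy=4.5,interpolation=cv2.INTER_CUBIC))
E
```

```text
t 10.18 pos [ 0.5077 -0.0444  0.0292] runner [-0.0084 -0.0016] yawerr 0.0036 F [  3.9 -24.7   7.2] w 0.0
```

View pics/c3.png

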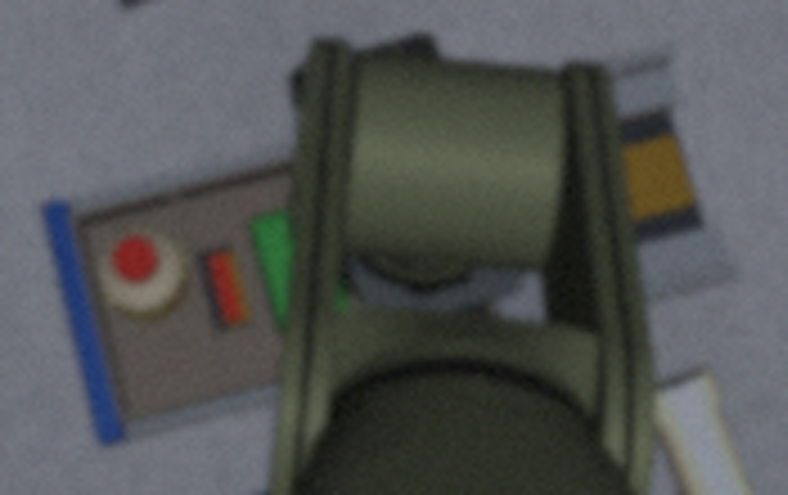

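The push force jumped to 25 N. The nose is at the blue stop and the red tooth shows in the slot at crop (228,288). I'll back off the wall, then lift.

>>> jog_arm([
  [[-0.3,0,0,0],[-0.3,0,0,0],[0,0,0,0],[0,0,-0.2,0],[0,0,-0.3,0],[0,0,-0.5,0],[0,0,-1,0],[-0.5,0,-1,0]],
])

```text
t: 11.22
tool_pos: [0.5084, -0.0646, 0.1026]
orientation: [-0.001, 0.607, 0.795, -0.0]
ft_force: [0.2, 0.0, 0.1]
grip_width: 0.007
grasp_force: 0.0
```

>>> jog_arm([
  [[-1,0,-1,0],[-1,0,-1,0],[-1,0,-1,0],[-1,0,-1,0],[-1,0,-1,0],[-1,0,0,0],[-1,0,0,0],[0,0,0,0]],
])

```text
t: 12.22
tool_pos: [0.5548, -0.2354, 0.225]
orientation: [-0.001, 0.608, 0.794, -0.0]
ft_force: [-0.1, 0.5, -0.1]
grip_width: 0.004
grasp_force: 0.0
```

```bash
python3 - <<'E'
from g import *
from rig import snapshot
st();i=snapshot('top')[:,:,::-1].copy();a=i[170:280,195:370];b=snapshot('scene')[140:270,150:320,::-1]
f=lambda i:cv2.resize(i,(400,300),interpolation=cv2.INTER_CUBIC)
cv2.imwrite('pics/c4.png',np.hstack([f(a),f(b)]))
for c in blobs(i,(0,150,80),(6,255,255),8)[:4]:
    r=cv2.minAreaRect(c);print(np.round(r[0],1),rf(plane('top',[r[0]],.044)))
E
```

```text
t 12.22 pos [ 0.5548 -0.2354  0.225 ] runner [-0.2051  0.0031] yawerr -0.0022 F [-0.1  0.5 -0.1] w 0.0
[224.5 227. ] [[ 0.1316 -0.0269]]
[244.3 233. ] [[ 0.0887 -0.0002]]
```

View pics/c4.png

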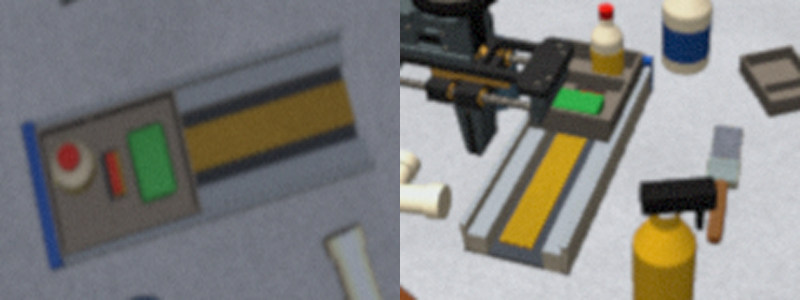

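The tray is home, with its nose at the blue stop. The tooth is back at its starting pixel (244,233), so it is up in the slot. The bottle is upright, the soap is in place and the arm is clear.

```bash
python3 -c "
from rig import ctrl
print(ctrl.job_done())"
```

```text
the job is handed in; nothing more can be done
None
```

The job is handed in: in the last pictures the tray was home at the blue stop with the tooth up in its slot, the bottle standing and the soap in place, after about 12 s of the 38 s allowed; no verdict was returned.

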